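Turn a circuit carrier over with a lifter

ROBOT

A 6-joint arm with a two-finger parallel gripper is mounted at the origin on the work surface; the furniture and walls round the work are solid. World frame = base frame: x ahead of the robot, y to its left, z up, the work surface at z = 0. Lengths are in mm, angles in rad, forces in N, time in s.
With the tool pointing down it reaches from about 250 to 775 mm from the base axis. Payload 4 kg.
Tool frame: the origin (TCP) lies at the very end of the fingers, on their centre line; the grasp point (between the pads) lies 19 mm behind it; z points along the fingers, y is the direction in which the jaws open and shut (so a half turn about z gives the same grasp; the last joint's range is limited). The gripper opens to 85 mm and grips with 20 to 120 N. Pads are 22 mm wide; open, the fingers measure 114 mm over their backs; the gripper's body (76 mm by 85 mm) begins 54 mm behind the grasp point. The pads swing forward as they close: fully open they stand 13 mm farther back than shut.
Start: joints at [1.163, 0.087, 1.371, -0, 1.684, -0.103], TCP at [165.065, 524.663, 231.341] pointing down, gripper open.
Joint ranges: [-3.1, 3.1], [-0.76, 2.03], [0.27, 2.55], [-1.08, 4.22], [0.17, 2.65], [-2.57, 2.57]. Speed limits (rad/s): [2.79, 2.79, 3.14, 3.14, 3.14, 3.14].

INTERFACE

Orientations are given as a unit quaternion [x, y, z, w].
In Python, from bench import ctrl, imaging gives the robot as it stands.
- The arm moves only by the shell command python3 -m creep 'ROWS' [OPENING] [FORCE]. ROWS is JSON, a list that holds one entry, the list of rows, each a list of 4 numbers: the shift along the tool's x, y, z in mm, then the turn about the tool's z in degrees. In form: [[[x, y, z, twist], ...]]. A call has exactly 5 rows; each row is the pose to reach, as a shift and turn from the pose commanded when the call began, along the tool's axes at that moment; what a row does not reach only later rows make up. A row lasts 1/8 s, in which the tool goes at most 62.5 mm and 10.7 degrees, less where a joint would pass 70% of its speed; a pose out of reach is approached as far as the arm can. A call with a gripper value outside its range is refused whole. OPENING is the closure, from -1 (fully open) to 1 (shut), so that 0 is half open, set as the call begins (- or left out, the last holds). The fingers move at their own pace and stop on an object; FORCE is the grip in N (left out, the last holds). Time passes only in rows, so rows that repeat a pose let the fingers close, or fill a call up. It gives the time, the measured TCP pose, the force and the opening at its end, in the units of the state.
- ctrl.read_state(): the state, without advancing time (a new reading comes with each control period).
- imaging.get_image(name): name is "side" or "top" or "wrist"; returns the picture (420x560x3 uint8, blue, green, red); there is no depth.
- imaging.camera_params(name): a dict with "mtx" (3x3 intrinsics, pixels), "camera_from_world" (4x4, takes a point from world to camera coordinates). Camera axes: x right, y down, z forward; pixel columns grow to the right and rows downward; lengths in mm; the calibration is good to about 2 mm. The wrist camera is an equidistant fisheye: a pixel r from the principal point sees the ray r / f radians off the axis. A picture is of the moment at which its call begins: read the wrist's pose just before it. camera_params takes no time and is no camera call; for the wrist camera it gives the pose at the moment of the call.
- ctrl.job_done(): hands the job in, once; it reports no verdict.
The state is a dict: "clock": time; "joints": joint angles; "joint_vel": joint speeds; "joint_efforts": joint torques, N m; "tool_pos": TCP position; "tool_rot": TCP orientation; "wrist_force": force on the tool from outside, world axes, zero at the start; "ft_torque": the same for the moment, N m; "width": opening from 0.0 (shut) to 1.0 (fully open).
Only numpy, scipy, OpenCV 4.12 (cv2) and the standard library are available. Lean on these libraries where they do the work, as an engineer would, in place of code of your own. Each camera call takes 0.05 s, during which the arm holds its last target.

TASK

Take the orange-gripped lifter, slide its blade into the slot under the circuit carrier and lever the carrier over the step, so that it lies solder side up in the far nest of the jig; then, with the lifter, push it home against the brass pad of the end stop and press it there with a steady 5 N or so, never over 8 N, for half a second. Stand the lifter back on the bench, upright and clear of the jig. Touch the carrier only with the lifter, work gently (never more than 15 N on anything), and leave the spool, pliers and parts bin where they are.

Things in the scene. Friction and masses are not known exactly. Their poses are not given: they have to be found in the camera images.
- jig: Turnover jig, fixed to the bench, aluminium plate 172 x 92 x 6 mm. Origin: on the bench top, on its centre line below the step; +x points from the loading nest (near the robot) over the step to the far nest, z up. In mm in this frame: plate x -80..92, top z 6; the carrier lies on two white rails, x -62..0, y 18..30 and -18..-30, top z 11, between blue cheeks (inner faces y +-29, top z 15).
- slot_mouth (a point): Centre of the slot's mouth, on the slot's floor: jig x -62, y 0, z 6 mm. The slot runs between the rails from here to the step, 36 mm wide and 5 mm high under the carrier. In front of it lies a bare apron, jig x -80..-62, also z 6.
- step_edge (a point): Middle of the step's upper edge, jig x 0, y 0, z 14 mm, 3 mm above the rails: the carrier's far edge bears on it and turns over it. Behind it the far nest's flat floor, z 14, x 0..92, between blue cheeks (inner faces y +-30, top z 19).
- end_stop: Adjustable end stop, fixed to the jig; origin and axes are the jig's. Grey housing at jig x 84..92 mm; from it a brass pad, 36 mm wide, z 14.5..22.5, stands out on two pins. The pad is clamped wherever it was last set: its face towards the carrier is somewhere between jig x 69 and 79 mm, which is not reported and must be found by touch. It is rigid.
- carrier: Circuit carrier, flat black frame 60 (x) x 54 (y) x 6 mm, 60 to 110 g; green side with dark chips up at the start, tan solder side with silver dots below. Origin: centre of the solder face; z points out of the green face. Starts at jig x about -31.5, z 11 mm. Toppled over, it lands 3 to 24 mm short of the end stop's pad; turned over and home, its origin is at jig x 39 to 49, z 20 mm, its z axis down.
- lifter: Lifter, 130 g, standing on the bench: steel blade 26 mm wide, 2 thick, flat on the bench along its +x from x -18 to 85 mm; steel heel 36 x 44 x 6 mm under the grip; upright orange grip 30 (x) x 20 (y) mm, z 6 to 62 mm, to be taken from above across its 20 mm sides. Origin: on the underside below the grip's centre, z up.
- lifter_tip (a point): Middle of the blade's front lower edge, 85 mm ahead of the lifter's origin along its x.
- solder_spool: Bystander: blue spool of solder, 58 mm across, 40 mm high, standing; origin at the centre of its underside.
- pliers: Bystander: pliers with red handles, lying, 62 x 178 x 14 mm; origin at the centre of the underside.
- bin_small: Bystander: blue open parts bin, 141 x 95 x 70 mm; origin at the centre of the underside.

How it is judged:
By the outcome, as a careful person would: the job done as asked, in the order asked, and still so for the second after the job is handed in, with the robot touching nothing.
It also fails if it takes over 72 s, if anything falls off the work surface, if the arm or the gripper's body presses on something with over 40 N, if the wrist force passes 120 N, or if a joint passes its speed limit or range.

## Working session

There is one attempt and no reset: what is moved stays moved. The work goes in short steps, Python scripts to look and compute and a shell command to move; the robot and the scene stay as the last step left them, time stands still between calls to the robot, and variables do not carry over. Pictures are saved under pics/ and viewed, and the job is handed in when it is done.

```bash
ls; mkdir -p pics; python3 - <<'E'
from bench import ctrl, imaging
import cv2
print(ctrl.read_state())
for n in ("top","side","wrist"):
    p=imaging.camera_params(n); print(n,p)
    cv2.imwrite(f"pics/{n}0.png",imaging.get_image(n))
E
```

```text
pics
{'clock': 0.0, 'joints': array([ 1.16294127e+00,  8.80158576e-02,  1.37228195e+00,  6.73495242e-06,
        1.68357458e+00, -1.03147260e-01]), 'joint_vel': array([ 2.72764794e-03, -8.71321403e-05, -1.09897580e-03,  1.64458413e-03,
        3.87560869e-04, -1.75735163e-03]), 'joint_efforts': array([-1.92535385e-04, -3.51863909e+01, -3.13271391e+01, -1.24218250e-04,
        1.08095503e-02, -1.06857925e-05]), 'tool_pos': array([164.83847907, 524.20056297, 230.09179717]), 'tool_rot': array([ 1.51764715e-01,  9.88415991e-01, -1.10201800e-03, -2.91316980e-04]), 'wrist_force': array([0.46790371, 0.30998652, 0.1750896 ]), 'ft_torque': array([ 0.09133225, -0.02258635,  0.00574022]), 'width': 1.000217857115775}
top {'mtx': array([[414.21156465,   0.        , 279.5875024 ],
       [  0.        , 414.21156465, 217.09603417],
       [  0.        ,   0.        ,   1.        ]]), 'camera_from_world': array([[ 1.29148021e-02, -9.99870890e-01, -9.56095600e-03,
        -3.95261816e+01],
       [-9.80962585e-01, -1.08165093e-02, -1.93895356e-01,
         5.14518548e+02],
       [ 1.93766906e-01,  1
[... 507 characters left out ...]
    [-3.26095186e-02, -7.52769641e-01, -6.57475845e-01,
         1.02793313e+03],
       [ 0.00000000e+00,  0.00000000e+00,  0.00000000e+00,
         1.00000000e+00]])}
wrist {'mtx': array([[325.1922621 ,   0.        , 280.37245451],
       [  0.        , 325.1922621 , 210.65398899],
       [  0.        ,   0.        ,   1.        ]]), 'camera_from_world': array([[ 3.00219507e-01,  9.53868783e-01, -1.61009255e-03,
        -5.49425197e+02],
       [ 9.08572264e-01, -2.85448133e-01,  3.04984927e-01,
        -3.83018446e+01],
       [ 2.90456003e-01, -9.30253097e-02, -9.52355817e-01,
         3.80317749e+02],
       [ 0.00000000e+00,  0.00000000e+00,  0.00000000e+00,
         1.00000000e+00]])}
```

View pics/top0.png

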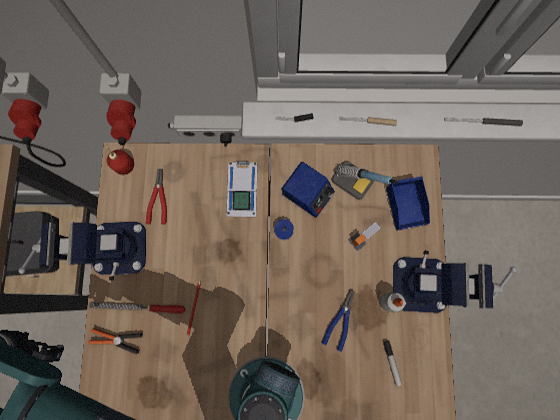

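View pics/side0.png

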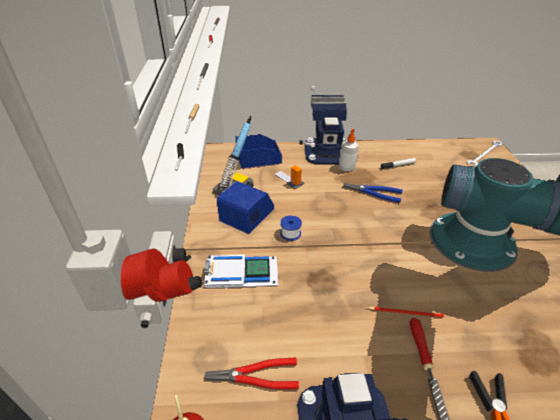

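View pics/wrist0.png

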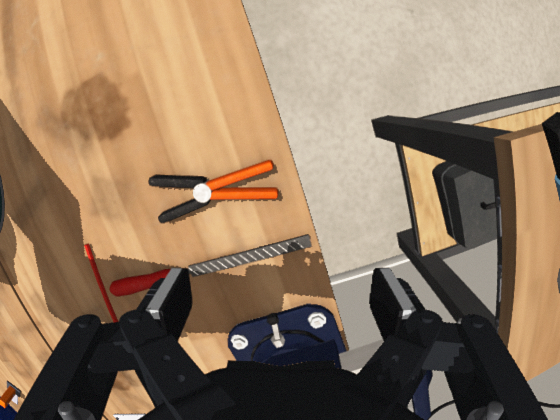

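The top view shows the jig at about (242,190), with the green carrier at its near end (242,200). The lifter's orange grip is at (357,242) with its blade pointing up and right. I'll enlarge these areas.

```bash
python3 - <<'E'
import cv2, numpy as np
t=cv2.imread('pics/top0.png'); s=cv2.imread('pics/side0.png')
a=cv2.resize(t[150:225,215:275],None,fx=7,fy=7,interpolation=cv2.INTER_CUBIC)
b=cv2.resize(t[215:260,340:390],None,fx=7,fy=7,interpolation=cv2.INTER_CUBIC)
c=np.zeros((560,790,3),np.uint8); c[:a.shape[0],:a.shape[1]]=a; c[:b.shape[0],430:430+b.shape[1]]=b
cv2.imwrite('pics/c1.png',c)
a=cv2.resize(s[245:295,195:285],None,fx=7,fy=7,interpolation=cv2.INTER_CUBIC)
b=cv2.resize(s[160:195,270:310],None,fx=6,fy=6,interpolation=cv2.INTER_CUBIC)
c=np.zeros((580,650,3),np.uint8); c[:a.shape[0],:a.shape[1]]=a; c[355:355+b.shape[0],:b.shape[1]]=b
cv2.imwrite('pics/c2.png',c)
E
```

```text
(no output)
```

View pics/c1.png

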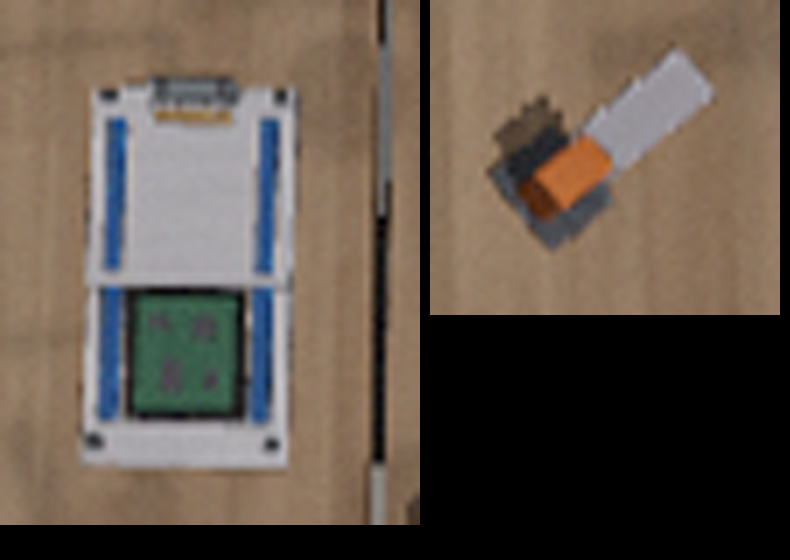

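View pics/c2.png

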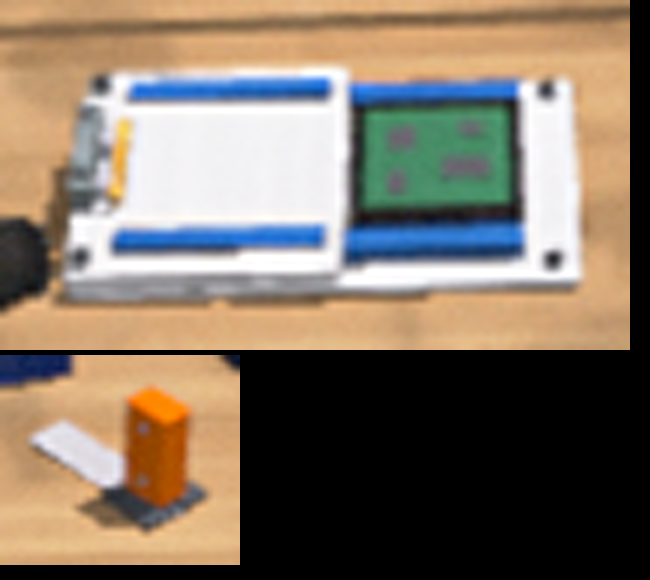

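```bash
cat > h.py <<'E'
import cv2, numpy as np
from bench import ctrl, imaging
def ray(p,uv,fish=False):
    K=p['mtx'];M=p['camera_from_world'];R=M[:3,:3];c=-R.T@M[:3,3]
    x=(uv[0]-K[0,2])/K[0,0];y=(uv[1]-K[1,2])/K[1,1]
    if fish:
        r=np.hypot(x,y); d=np.array([np.sin(r)*x/max(r,1e-9),np.sin(r)*y/max(r,1e-9),np.cos(r)])
    else: d=np.array([x,y,1.])
    return c,R.T@d
def onz(p,uv,z,fish=False):
    c,d=ray(p,uv,fish); return (c+d*(z-c[2])/d[2])
def st():
    s=ctrl.read_state(); q=s['tool_rot']; 
    from scipy.spatial.transform import Rotation as Ro
    R=Ro.from_quat(q).as_matrix()
    print('t %.2f'%s['clock'],'pos',s['tool_pos'].round(1),'xang %.2f'%np.degrees(np.arctan2(R[1,0],R[0,0])),'tilt',R[:,2].round(3),'F',s['wrist_force'].round(2),'T',s['ft_torque'].round(3),'w %.3f'%s['width'],'j6 %.2f'%s['joints'][5])
    return s,R
E
python3 - <<'E'
from h import *
s,R=st()
p=imaging.camera_params('wrist');M=p['camera_from_world'];c=-M[:3,:3].T@M[:3,3]
print('cam in tool',R.T@(c-s['tool_pos']), 'cam axis in tool',R.T@M[2,:3])
p=imaging.camera_params('top')
f=lambda u,v,ox,oy:((u+.5)/7-.5+ox,(v+.5)/7-.5+oy)
for n,u,v,z in [('TL',93,90,14),('TR',296,90,14),('BL',82,463,6),('BR',287,466,6),('cTL',127,290,17),('cTR',243,290,17),('cBR',243,418,17),('cBL',125,416,17)]:
    print(n,onz(p,f(u,v,215,150),z)[:2].round(1))
for n,u,v,z in [('tipL',678,48,2),('tipR',714,95,2),('gA',585,135,62),('gB',612,168,62),('gC',536,180,62),('gD',562,212,62)]:
    print(n,onz(p,f(u-430,v,340,215),z)[:2].round(1))
p=imaging.camera_params('side')
g=lambda u,v,ox,oy,k:((u+.5)/k-.5+ox,(v+.5)/k-.5+oy)
for n,u,v,z in [('nearR',570,80,6),('nearL',580,285,6),('cfarR',360,103,17),('cnR',522,103,17),('cnL',522,215,17),('cfL',352,215,17)]:
    print('side',n,onz(p,g(u,v,195,245,7),z)[:2].round(1))
for n,u,v,z in [('tipL',65,420,2),('tipR',30,438,2),('g1',152,388,62),('g2',189,408,62),('g3',165,422,62),('g4',128,402,62)]:
    print('side',n,onz(p,g(u,v-355,270,160,6),z)[:2].round(1))
E
```

```text
t 0.15 pos [164.9 524.3 230.4] xang 162.54 tilt [-0.001 -0.002 -1.   ] F [ 1.22 -0.58 -0.03] T [-0.031 -0.025  0.046] w 0.999 j6 -0.10
cam in tool [  79.43525384    0.20283483 -142.73949282] cam axis in tool [-3.05202707e-01  3.54078094e-04  9.52287342e-01]
TL [696.9 133.3]
TR [697.7  41.3]
BL [526.2 132.9]
BR [525.9  41.8]
cTL [602.8 114.2]
cTR [603.3  62.5]
cBR [545.1  60.9]
cBL [545.4 113.1]
tipL [ 514.  -328.6]
tipR [ 493.1 -343.8]
gA [ 465.1 -275.2]
gB [ 451.3 -286.1]
gC [ 445.9 -254.3]
gD [ 432.5 -264.8]
side nearR [526.1  42.9]
side nearL [527.  136.8]
side cfarR [601.   61.3]
side cnR [544.   63.6]
side cnL [545.7 114.9]
side cfL [603.1 112.6]
side tipL [ 493.6 -345.5]
side tipR [ 513.6 -329. ]
side g1 [ 453.1 -284.1]
side g2 [ 435.9 -265.1]
side g3 [ 449.1 -253.1]
side g4 [ 466.3 -271.8]
```

```bash
cat > plan.py <<'E'
import sys
from h import *
X,Y,Z,A=map(float,sys.argv[1:5])
s,R=st()
d=np.array([X,Y,Z])-s['tool_pos']; a=np.degrees(np.arctan2(R[1,0],R[0,0]))
tw=(a-A); 
print('shift',(R.T@d).round(1),'twist %.1f or %.1f'%(tw%360,tw%360-360))
E
python3 plan.py 236 326 245 109
```

```text
t 0.15 pos [164.9 524.3 230.4] xang 162.54 tilt [-0.001 -0.002 -1.   ] F [ 1.22 -0.58 -0.03] T [-0.031 -0.025  0.046] w 0.999 j6 -0.10
shift [-127.3 -167.8  -14.3] twist 53.5 or -306.5
```

```bash
python3 -m creep '[[[-26,-34,-5,10.5],[-51,-67,-10,21],[-77,-101,-14,32],[-102,-134,-14,42.5],[-128,-168,-14,53]]]' -0.2 100 ; python3 plan.py 307 128 245 56
```

```text
clock: 0.78
tool_pos: [236.9, 324.6, 245.1]
tool_rot: [0.579, 0.815, -0.0, 0.0]
wrist_force: [0.2, 0.6, 0.1]
width: 0.6
t 0.78 pos [236.9 324.6 245.1] xang 109.22 tilt [ 0. -0. -1.] F [0.21 0.57 0.06] T [-0.05   0.019 -0.057] w 0.600 j6 0.46
shift [-2.088e+02  1.500e+00  1.000e-01] twist 53.2 or -306.8
```

```bash
python3 -m creep '[[[-42,0,0,10.6],[-84,0,0,21],[-126,1,0,32],[-167,1,0,42.5],[-209,1,0,53]]]' ; python3 plan.py 378 -70 245 3
```

```text
clock: 1.4
tool_pos: [307.6, 128.1, 245.1]
tool_rot: [0.882, 0.471, 0.0, -0.0]
wrist_force: [0.8, -0.7, 0.2]
width: 0.603
t 1.40 pos [307.6 128.1 245.1] xang 56.21 tilt [ 0.  0. -1.] F [ 0.84 -0.74  0.2 ] T [-0.037 -0.008  0.003] w 0.603 j6 0.81
shift [-1.255e+02  1.687e+02  1.000e-01] twist 53.2 or -306.8
```

```bash
python3 -m creep '[[[-25,34,0,10.6],[-50,68,0,21],[-75,101,0,32],[-100,135,0,42.5],[-126,169,0,53]]]' ; python3 plan.py 450 -269.3 200 -51.5
```

```text
clock: 2.02
tool_pos: [379.2, -70.3, 245.1]
tool_rot: [1.0, 0.028, 0.0, -0.0]
wrist_force: [0.5, -0.1, -0.2]
width: 0.6
t 2.02 pos [379.2 -70.3 245.1] xang 3.17 tilt [ 0.  0. -1.] F [ 0.52 -0.06 -0.23] T [0.055 0.009 0.015] w 0.600 j6 1.18
shift [ 59.7 202.6  45. ] twist 54.7 or -305.3
```

```bash
python3 -m creep '[[[14,40,9,10.6],[28,80,18,21],[42,120,27,32],[56,160,36,42.5],[69,202,45,53]]]' ; python3 - <<'E'
from h import *
st(); p=imaging.camera_params('wrist'); cv2.imwrite('pics/w1.png',imaging.get_image('wrist'))
np.savez('w1.npz',**p)
E
python3 plan.py 450 -269.3 200 -51.5
```

```text
clock: 2.65
tool_pos: [460.7, -267.4, 199.5]
tool_rot: [0.907, -0.421, -0.0, -0.0]
wrist_force: [0.6, 0.4, 0.3]
width: 0.6
t 2.65 pos [ 460.7 -267.4  199.5] xang -49.81 tilt [-0.     0.001 -1.   ] F [0.57 0.35 0.31] T [-0.075 -0.034 -0.057] w 0.600 j6 1.81
t 2.70 pos [ 461.2 -272.1  197. ] xang -50.24 tilt [-0.002 -0.002 -1.   ] F [ 1.97 -3.71 -0.73] T [-0.213 -0.04  -0.025] w 0.601 j6 1.81
shift [-9.3  6.9 -2.9] twist 1.3 or -358.7
```

View pics/w1.png

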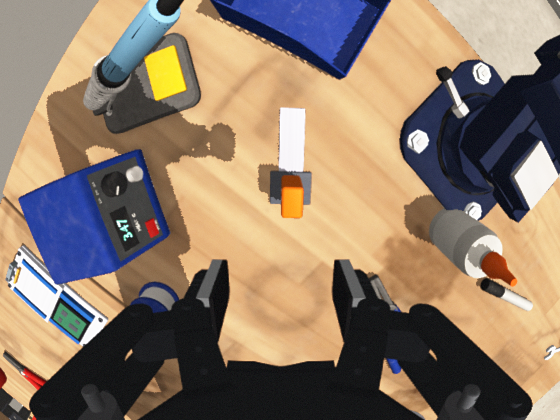

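```bash
python3 - <<'E'
from h import *
p=dict(np.load('w1.npz')); im=cv2.imread('pics/w1.png')
cv2.imwrite('pics/w1c.png',cv2.resize(im[95:230,250:335],None,fx=4.4,fy=4.4,interpolation=cv2.INTER_CUBIC))
for n,u,v,z in [('tipL',280,108,2),('tipR',305,109,2),('hFL',271,171,6),('hFR',312,172,6),('hBL',270,204,6),('hBR',311,204,6)]:
    print(n,onz(p,(u,v),z,True)[:2].round(1))
hsv=cv2.cvtColor(im,cv2.COLOR_BGR2HSV)
m=cv2.inRange(hsv,(5,180,150),(20,255,255)); m[:,:250]=0;m[:,335:]=0
ys,xs=np.nonzero(m); print(xs.min(),xs.max(),ys.min(),ys.max())
E
```

```text
tipL [ 511.5 -327.5]
tipR [ 491.2 -343.5]
hFL [ 476.2 -271.1]
hFR [ 442.6 -298.2]
hBL [ 453.8 -242.5]
hBR [ 420.  -271.2]
281 303 186 217
```

View pics/w1c.png

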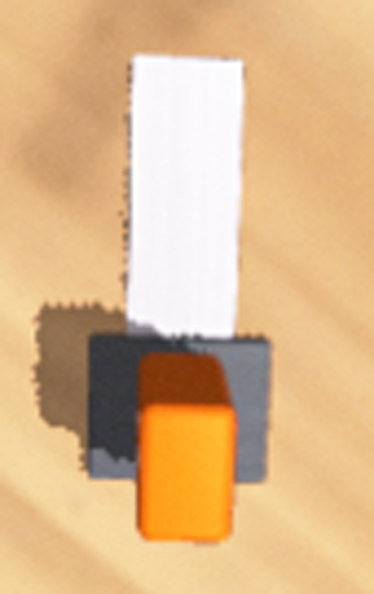

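```bash
python3 - <<'E'
from h import *
p=dict(np.load('w1.npz'))
print(onz(p,(292,202),62,True))
E
python3 plan.py 448.8 -270 95 -51.5
```

```text
[ 449.29828421 -270.73553599   62.        ]
t 2.70 pos [ 461.2 -272.1  197. ] xang -50.24 tilt [-0.002 -0.002 -1.   ] F [ 1.97 -3.71 -0.73] T [-0.213 -0.04  -0.025] w 0.601 j6 1.81
shift [ -9.6   7.9 102.1] twist 1.3 or -358.7
```

```bash
python3 -m creep '[[[-3,5,25,1],[-5,9,50,1.7],[-5,9.4,80,1.7],[-5,9.4,100,1.7],[-5,9.4,100,1.7]]]' ; python3 plan.py 449 -270.4 20 -51.5
```

```text
clock: 3.32
tool_pos: [448.5, -267.4, 97.9]
tool_rot: [0.902, -0.432, -0.003, -0.001]
wrist_force: [-0.4, -0.4, -0.3]
width: 0.595
t 3.33 pos [ 448.5 -267.4   97.9] xang -51.14 tilt [-0.004  0.003 -1.   ] F [-0.38 -0.42 -0.32] T [ 0.003  0.048 -0.014] w 0.595 j6 1.82
shift [ 3.   1.4 77.9] twist 0.4 or -359.6
```

```bash
python3 -m creep '[[[0,0,20,0],[0,0,45,0],[0,0,62,0],[0,0,72,0],[0,0,78,0]]]' ; python3 - <<'E'
from h import *
p=imaging.camera_params('wrist'); cv2.imwrite('pics/w2.png',imaging.get_image('wrist'));st()
E
```

```text
clock: 3.95
tool_pos: [450.3, -268.8, 22.3]
tool_rot: [0.902, -0.432, 0.0, 0.0]
wrist_force: [0.3, -0.1, 0.3]
width: 0.598
t 4.00 pos [ 449.9 -268.5   21.7] xang -51.16 tilt [-0.  0. -1.] F [-0.56  0.34  0.15] T [0.05  0.007 0.03 ] w 0.605 j6 1.82
```

View pics/w2.png

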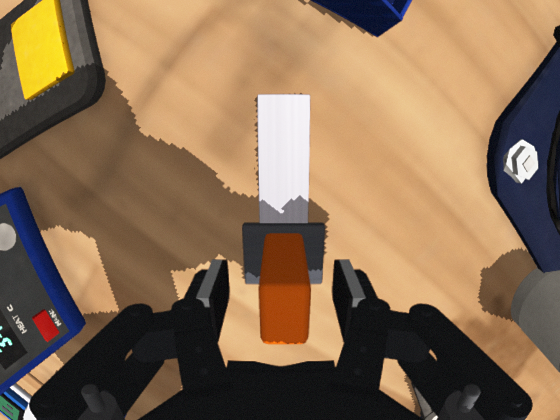

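```bash
python3 -m creep '[[[0,0.8,1,0.3],[0,0.8,2,0.3],[0,0.8,2,0.3],[0,0.8,2,0.3],[0,0.8,2,0.3]]]' 1 100; python3 - <<'E'
from h import *
p=imaging.camera_params('wrist'); cv2.imwrite('pics/w3.png',imaging.get_image('wrist'));st()
E
```

```text
clock: 4.62
tool_pos: [450.2, -269.7, 21.4]
tool_rot: [0.901, -0.434, 0.001, 0.0]
wrist_force: [0.2, 0.9, 5.6]
width: 0.222
t 4.67 pos [ 450.2 -269.7   21.5] xang -51.47 tilt [ 0.002 -0.001 -1.   ] F [-0.25 -0.15  6.06] T [ 0.016 -0.007 -0.012] w 0.219 j6 1.82
```

View pics/w3.png

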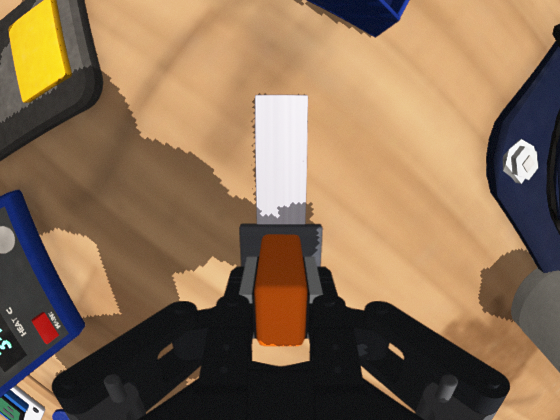

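```bash
python3 -m creep '[[[0,0,-5,0],[0,0,-25,0],[0,0,-65,0],[0,0,-110,0],[0,0,-150,0]]]' ; python3 plan.py 446 87.4 150 0
```

```text
clock: 5.3
tool_pos: [448.9, -268.6, 170.9]
tool_rot: [0.901, -0.434, -0.001, -0.0]
wrist_force: [-0.1, 0.4, -0.8]
width: 0.225
t 5.30 pos [ 448.9 -268.6  170.9] xang -51.46 tilt [-0.001  0.001 -1.   ] F [-0.13  0.42 -0.77] T [-0.038  0.002 -0.011] w 0.225 j6 1.82
shift [-280.2 -219.6   21.3] twist 308.5 or -51.5
```

```bash
python3 -m creep '[[[-30,-23,0,-8],[-75,-59,0,-18.5],[-122,-96,0,-29],[-170,-133,0,-39.5],[-217,-170,0,-50]]]' ; python3 plan.py 446 87.4 100 0
```

```text
clock: 5.92
tool_pos: [446.1, 8.5, 169.5]
tool_rot: [1.0, -0.01, -0.001, -0.0]
wrist_force: [1.4, -0.0, -1.7]
width: 0.223
t 5.92 pos [446.1   8.5 169.5] xang -1.14 tilt [-0.002  0.    -1.   ] F [ 1.42 -0.   -1.66] T [ 0.036 -0.046  0.041] w 0.223 j6 1.48
shift [ -1.6 -78.9  69.5] twist 358.9 or -1.1
```

```bash
python3 -m creep '[[[0,-20,10,-0.8],[-1,-45,30,-1.5],[-1,-65,50,-1.5],[-1,-79,68,-1.5],[-1,-79,68,-1.5]]]' ; python3 - <<'E'
from h import *
p=imaging.camera_params('wrist'); cv2.imwrite('pics/w4.png',imaging.get_image('wrist'));st()
np.savez('w4.npz',**p)
E
```

```text
clock: 6.55
tool_pos: [446.0, 86.1, 99.9]
tool_rot: [1.0, 0.001, -0.003, 0.0]
wrist_force: [-0.9, -0.2, -0.6]
width: 0.219
t 6.60 pos [447.1  85.5 101.2] xang 0.10 tilt [-0.003 -0.001 -1.   ] F [ 0.41 -0.91 -1.18] T [ 0.027 -0.006 -0.011] w 0.221 j6 1.63
```

View pics/w4.png

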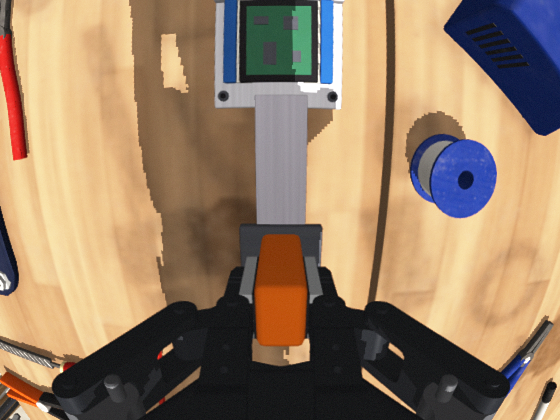

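```bash
python3 - <<'E'
from h import *
p=dict(np.load('w4.npz')); im=cv2.imread('pics/w4.png')
cv2.imwrite('pics/w4c.png',cv2.resize(im[0:125,205:350],None,fx=5,fy=5,interpolation=cv2.INTER_CUBIC))
for n,u,v,z in [('tipL',255,95,81),('tipR',307,95,81),('nL',215,107,6),('nR',340,107,6)]:
    print(n,onz(p,(u,v),z,True)[:2].round(1))
E
```

```text
tipL [530.3  99.3]
tipR [530.4  74. ]
nL [525.4 134.2]
nR [525.4  43.9]
```

View pics/w4c.png

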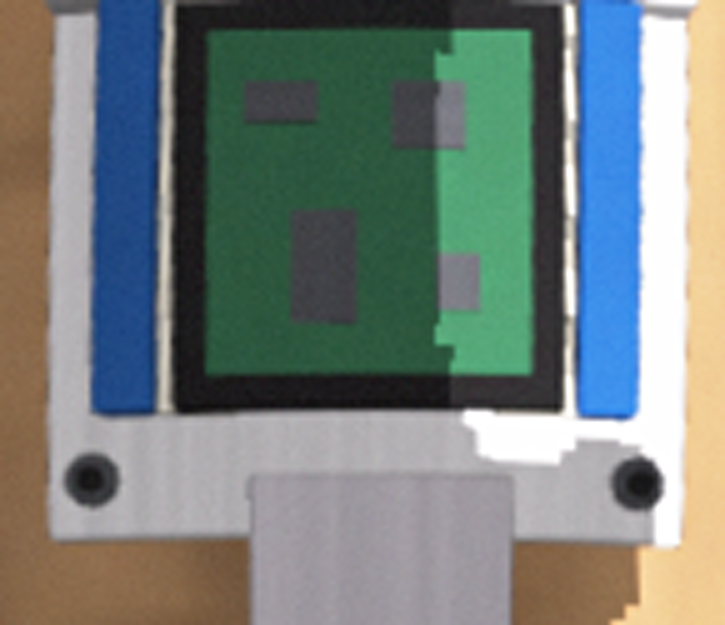

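```bash
python3 -m creep '[[[1,-1,20,0],[2,-1.7,40,0],[2,-1.7,56,0],[2,-1.7,64,0],[2,-1.7,67,0]]]' ; python3 - <<'E'
from h import *
st();p=imaging.camera_params('wrist'); cv2.imwrite('pics/w5.png',imaging.get_image('wrist'));st()
E
```

```text
clock: 7.22
tool_pos: [450.3, 87.0, 35.2]
tool_rot: [1.0, 0.0, -0.0, 0.0]
wrist_force: [-0.7, -0.1, -1.7]
width: 0.222
t 7.22 pos [450.3  87.   35.2] xang 0.02 tilt [-0. -0. -1.] F [-0.72 -0.1  -1.69] T [-0.097  0.018  0.025] w 0.222 j6 1.64
t 7.28 pos [450.3  87.1  35.2] xang 0.02 tilt [-0.  0. -1.] F [-0.82 -0.35 -2.12] T [-0.015  0.002 -0.029] w 0.220 j6 1.64
```

View pics/w5.png

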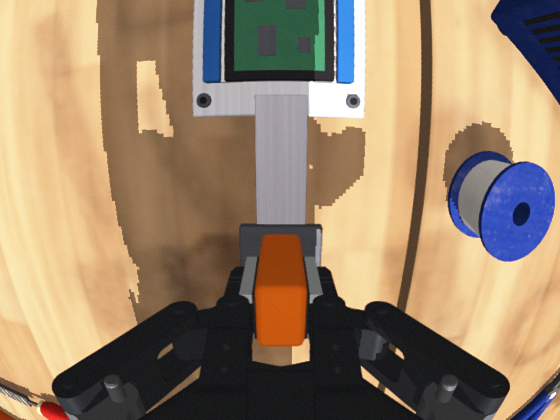

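```bash
python3 -m creep '[[[0,-1,3,0],[0,-1.5,5,0],[0,-1.5,6,0],[0,-1.5,7,0],[0,-1.5,7,0]]]' ; python3 - <<'E'
from h import *
st()
E
```

```text
clock: 7.9
tool_pos: [450.2, 88.7, 28.3]
tool_rot: [1.0, 0.0, -0.0, -0.0]
wrist_force: [-0.5, -0.5, -1.4]
width: 0.223
t 7.90 pos [450.2  88.7  28.3] xang 0.04 tilt [-0.  0. -1.] F [-0.48 -0.49 -1.42] T [ 0.015  0.033 -0.026] w 0.223 j6 1.64
```

```bash
python3 -m creep '[[[0,0,0.4,0],[0,0,0.8,0],[0,0,1.2,0],[0,0,1.2,0],[0,0,1.2,0]]]' 
```

```text
clock: 8.52
tool_pos: [450.4, 88.8, 27.4]
tool_rot: [1.0, 0.0, 0.0, -0.0]
wrist_force: [-1.1, 0.2, 1.6]
width: 0.225
```

```bash
python3 -m creep '[[[0,0,-1.6,0],[2,0,-1.6,0],[5,0,-1.6,0],[8,0,-1.6,0],[11,0,-1.6,0]]]'; python3 - <<'E'
from h import *
p=imaging.camera_params('wrist'); cv2.imwrite('pics/w6.png',imaging.get_image('wrist')[:260,130:430]);st()
E
```

```text
clock: 9.15
tool_pos: [461.5, 88.8, 28.6]
tool_rot: [1.0, 0.0, -0.0, -0.0]
wrist_force: [0.2, 0.3, -1.0]
width: 0.221
t 9.20 pos [461.9  88.7  28.7] xang 0.03 tilt [ 0.001  0.    -1.   ] F [ 0.17 -0.68 -1.65] T [-0.016 -0.037 -0.01 ] w 0.219 j6 1.64
```

View pics/w6.png

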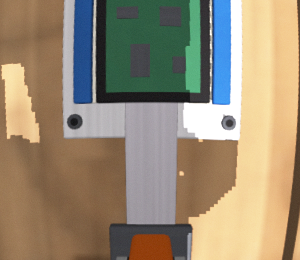

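```bash
python3 -m creep '[[[4,0,0,0],[9,0,0,0],[14,0,0,0],[18,0,0,0],[18,0,0,0]]]'; python3 - <<'E'
from h import *
imaging.get_image('wrist');st()
E
```

```text
clock: 9.82
tool_pos: [479.5, 88.8, 28.7]
tool_rot: [1.0, 0.0, 0.0, -0.0]
wrist_force: [-0.4, -1.0, -1.5]
width: 0.22
t 9.88 pos [479.3  88.8  28.6] xang 0.03 tilt [-0.  0. -1.] F [-0.57 -0.43 -2.26] T [ 0.014  0.025 -0.016] w 0.217 j6 1.64
```

```bash
python3 -m creep '[[[0,0,-2,0],[0.5,0,-6,0],[1.5,0,-11,0],[3,0,-16,0],[5,0,-21,0]]]'; python3 - <<'E'
from h import *
cv2.imwrite('pics/w7.png',imaging.get_image('wrist')[:260,130:430]);st()
cv2.imwrite('pics/s7.png',cv2.resize(imaging.get_image('side')[225:310,190:330],None,fx=5,fy=5))
E
```

```text
clock: 10.5
tool_pos: [484.3, 88.9, 50.2]
tool_rot: [1.0, 0.0, 0.0, -0.0]
wrist_force: [-1.3, 0.7, -1.2]
width: 0.224
t 10.55 pos [485.1  88.8  51. ] xang 0.03 tilt [ 0.002  0.    -1.   ] F [-0.32 -0.37 -0.81] T [-0.047  0.094  0.011] w 0.223 j6 1.64
```

View pics/w7.png

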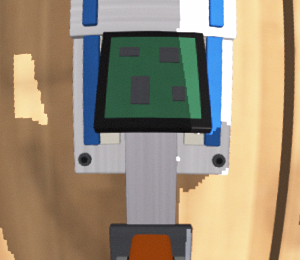

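View pics/s7.png

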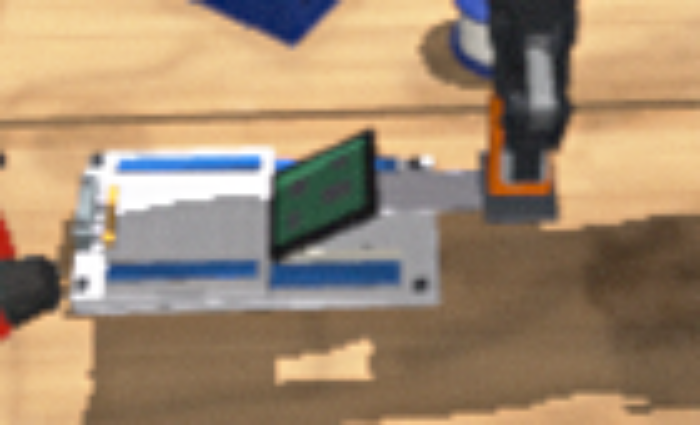

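```bash
python3 -m creep '[[[2.5,0,-4,0],[5.5,0,-8,0],[8.5,0,-11,0],[11.5,0,-13.5,0],[14.5,0,-15.5,0]]]'; python3 - <<'E'
from h import *
cv2.imwrite('pics/w8.png',imaging.get_image('wrist')[:260,130:430]);st()
cv2.imwrite('pics/s8.png',cv2.resize(imaging.get_image('side')[225:310,190:330],None,fx=5,fy=5))
E
```

```text
clock: 11.22
tool_pos: [499.0, 88.8, 65.4]
tool_rot: [1.0, 0.0, 0.0, -0.0]
wrist_force: [-0.5, 0.2, -1.5]
width: 0.218
t 11.28 pos [499.6  88.8  65.7] xang 0.03 tilt [ 0.001  0.    -1.   ] F [ 0.11  0.6  -1.  ] T [-0.003  0.098 -0.017] w 0.221 j6 1.63
```

View pics/s8.png

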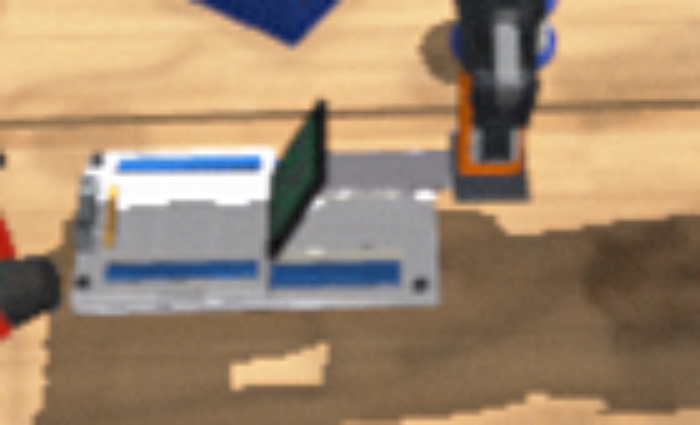

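View pics/w8.png

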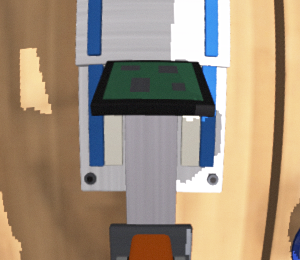

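```bash
python3 -m creep '[[[3,0,-1.5,0],[6,0,-3,0],[9,0,-4,0],[11.5,0,-4.5,0],[13.5,0,-5,0]]]'; python3 - <<'E'
from h import *
st()
cv2.imwrite('pics/s9.png',cv2.resize(imaging.get_image('side')[225:310,190:330],None,fx=5,fy=5))
E
```

```text
clock: 11.95
tool_pos: [512.4, 88.8, 70.3]
tool_rot: [1.0, 0.0, 0.0, -0.0]
wrist_force: [0.3, 0.3, -0.3]
width: 0.218
t 11.95 pos [512.4  88.8  70.3] xang 0.04 tilt [ 0.  0. -1.] F [ 0.33  0.27 -0.28] T [-0.013  0.043 -0.006] w 0.218 j6 1.63
```

View pics/s9.png

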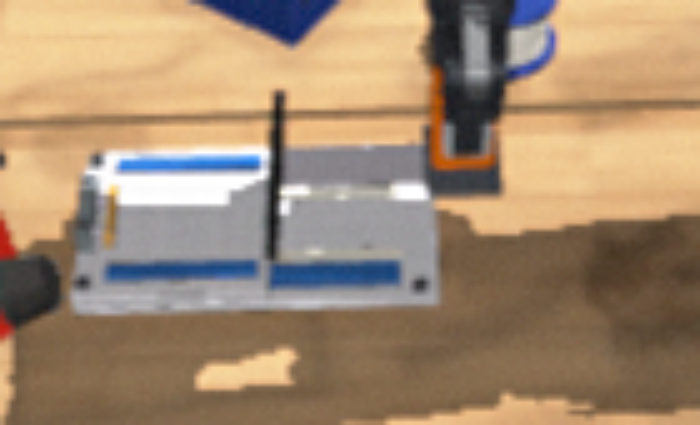

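```bash
python3 -m creep '[[[1.5,0,0,0],[3,0,0,0],[4.5,0,0,0],[6,0,0,0],[7,0,0,0]]]'; python3 - <<'E'
from h import *
st()
cv2.imwrite('pics/s10.png',cv2.resize(imaging.get_image('side')[225:310,190:330],None,fx=5,fy=5))
E
```

```text
clock: 12.62
tool_pos: [519.3, 88.8, 70.2]
tool_rot: [1.0, 0.0, 0.0, -0.0]
wrist_force: [-0.3, -0.3, -1.8]
width: 0.226
t 12.62 pos [519.3  88.8  70.2] xang 0.04 tilt [ 0.  0. -1.] F [-0.32 -0.28 -1.84] T [-0.038 -0.026  0.001] w 0.226 j6 1.63
```

View pics/s10.png

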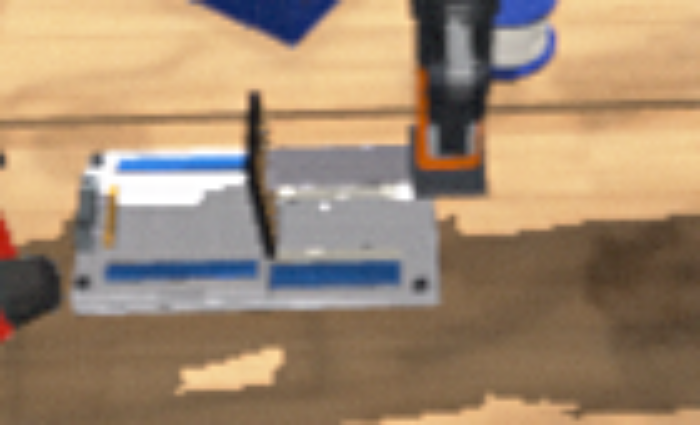

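```bash
python3 -m creep '[[[1,0,0,0],[2,0,0,0],[3,0,0,0],[3,0,0,0],[3,0,0,0]]]'; python3 - <<'E'
from h import *
st()
cv2.imwrite('pics/s11.png',cv2.resize(imaging.get_image('side')[225:310,190:330],None,fx=5,fy=5))
p=imaging.camera_params('wrist');np.savez('w11.npz',**p);cv2.imwrite('pics/w11.png',imaging.get_image('wrist'))
E
```

```text
clock: 13.3
tool_pos: [522.2, 88.8, 70.2]
tool_rot: [1.0, 0.0, -0.0, -0.0]
wrist_force: [-0.1, 1.1, -1.5]
width: 0.222
t 13.30 pos [522.2  88.8  70.2] xang 0.04 tilt [-0.  0. -1.] F [-0.14  1.06 -1.54] T [-0.001 -0.056  0.013] w 0.222 j6 1.63
```

View pics/s11.png

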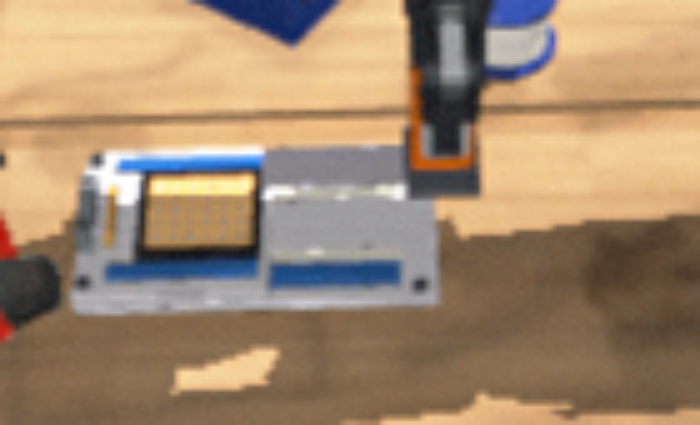

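View pics/w11.png

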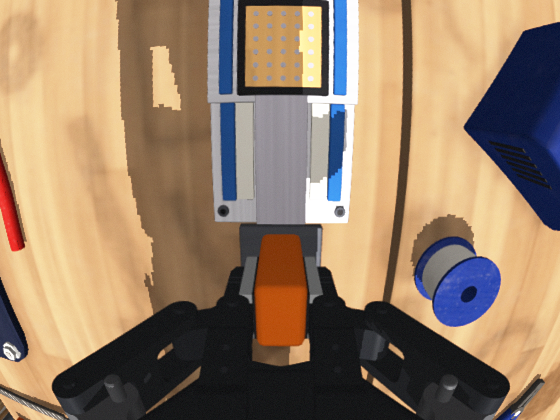

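```bash
python3 - <<'E'
from h import *
p=dict(np.load('w11.npz'))
for u,v,z in [(237,95,20),(329,95,20),(246,1,20),(209,102,14),(356,102,14),(255,95,50),(308,95,50)]: print(onz(p,(u,v),z,True).round(1))
p=imaging.camera_params('side')
for u,v,z in [(258,252,20),(258,170,20),(138,252,20),(147,172,20),(118,190,20),(110,240,20)]: print('side',onz(p,((u+.5)/5-.5+190,(v+.5)/5-.5+225),z).round(1))
E
```

```text
[608.4 114.9  20. ]
[608.5  61.   20. ]
[666.8 109.7  20. ]
[605.  133.1  14. ]
[605.2  43.3  14. ]
[606.7 102.   50. ]
[606.8  75.9  50. ]
side [611.5 114.   20. ]
side [612.7  61.4  20. ]
side [668.  111.7  20. ]
side [667.1  60.5  20. ]
side [680.5  71.9  20. ]
side [681.8 103.7  20. ]
```

```bash
python3 -m creep '[[[-6,0,0,0],[-12,0,0,0],[-12,0,-0,0],[-12,0,10,0],[-12,0,20,0]]]'; python3 -m creep '[[[0,0,6,0],[0,0,10,0],[0,0,12.5,0],[0,0,12.5,0],[0,0,12.5,0]]]'; python3 - <<'E'
from h import *
imaging.get_image('wrist');st()
p=imaging.camera_params('wrist');np.savez('w12.npz',**p);cv2.imwrite('pics/w12.png',imaging.get_image('wrist'))
st()
E
```

```text
clock: 14.02
tool_pos: [510.1, 88.8, 49.4]
tool_rot: [1.0, 0.0, -0.0, -0.0]
wrist_force: [0.7, -0.2, -1.3]
width: 0.219
clock: 14.65
tool_pos: [510.5, 88.8, 38.0]
tool_rot: [1.0, 0.0, 0.0, -0.0]
wrist_force: [0.3, 0.1, -0.8]
width: 0.223
t 14.70 pos [510.5  88.8  38.1] xang 0.04 tilt [ 0.001  0.    -1.   ] F [-0.91  0.08 -1.3 ] T [-0.043  0.023 -0.   ] w 0.221 j6 1.63
t 14.75 pos [510.4  88.8  38.1] xang 0.04 tilt [ 0.001  0.    -1.   ] F [-0.01  1.19 -1.55] T [0.01  0.014 0.007] w 0.226 j6 1.63
```

View pics/w12.png

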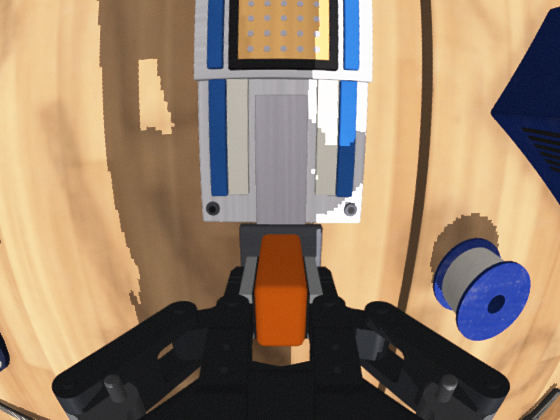

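```bash
python3 -m creep '[[[4,0,0,0],[8,0,0,0],[12,0,0,0],[15,0,0,0],[18,0,0,0]]]'; python3 - <<'E'
from h import *
p=imaging.camera_params('wrist');np.savez('w13.npz',**p);cv2.imwrite('pics/w13.png',imaging.get_image('wrist'))
st()
cv2.imwrite('pics/s13.png',cv2.resize(imaging.get_image('side')[225:310,190:330],None,fx=5,fy=5))
E
```

```text
clock: 15.38
tool_pos: [528.2, 88.8, 37.6]
tool_rot: [1.0, 0.0, -0.0, -0.0]
wrist_force: [-0.7, 0.2, -1.6]
width: 0.219
t 15.43 pos [528.7  88.8  37.7] xang 0.04 tilt [ 0.  0. -1.] F [ 0.32  0.13 -1.79] T [0.019 0.03  0.02 ] w 0.223 j6 1.63
```

View pics/s13.png

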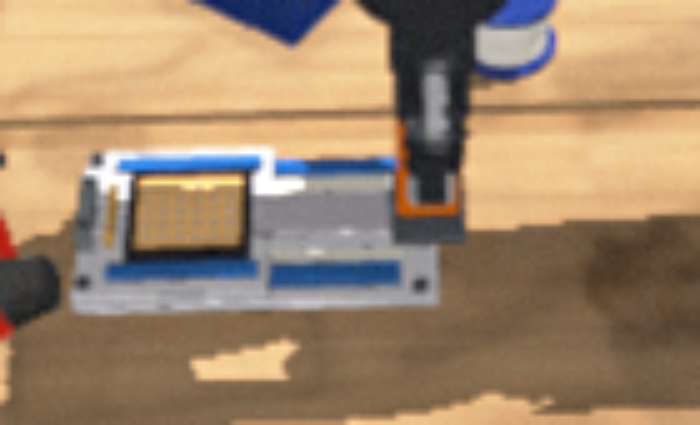

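View pics/w13.png

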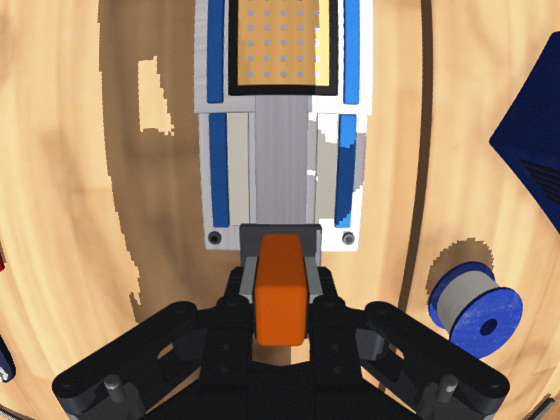

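```bash
python3 -m creep '[[[1,0,0,0],[2,0,0,0],[3,0,0,0],[3.5,0,0,0],[4,0,0,0]]]'; python3 - <<'E'
from h import *
s,_=st()
im=imaging.get_image('side');cv2.imwrite('pics/s14.png',cv2.resize(im[250:290,195:250],None,fx=12,fy=12,interpolation=cv2.INTER_CUBIC))
st()
E
```

```text
clock: 16.1
tool_pos: [532.2, 88.8, 37.7]
tool_rot: [1.0, 0.0, -0.0, -0.0]
wrist_force: [-0.2, -0.2, -1.2]
width: 0.227
t 16.10 pos [532.2  88.8  37.7] xang 0.04 tilt [-0.  0. -1.] F [-0.24 -0.24 -1.2 ] T [-0.048  0.159 -0.019] w 0.227 j6 1.63
t 16.15 pos [532.3  88.8  37.7] xang 0.04 tilt [ 0.  0. -1.] F [ 0.11 -0.21 -1.58] T [0.011 0.033 0.019] w 0.219 j6 1.63
```

View pics/s14.png

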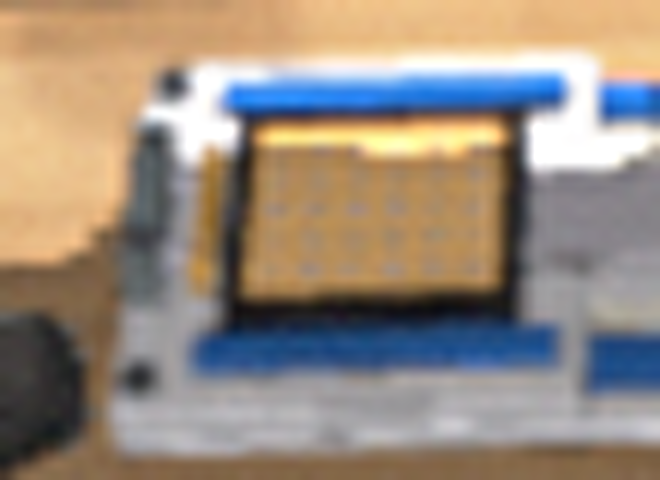

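```bash
python3 -m creep '[[[0.4,0,0,0],[0.8,0,0,0],[1.2,0,0,0],[1.6,0,0,0],[2,0,0,0]]]'; python3 - <<'E'
from h import *
imaging.get_image('side');st()
E
```

```text
clock: 16.77
tool_pos: [534.0, 88.8, 37.7]
tool_rot: [1.0, 0.0, -0.0, -0.0]
wrist_force: [-1.6, 0.3, -0.6]
width: 0.217
t 16.82 pos [534.   88.8  37.7] xang 0.04 tilt [-0.001  0.    -1.   ] F [-0.79  0.21 -1.2 ] T [-0.043  0.25   0.033] w 0.221 j6 1.63
```

```bash
python3 -m creep '[[[0.2,0,0,0],[0.4,0,0,0],[0.6,0,0,0],[0.8,0,0,0],[0.8,0,0,0]]]'; python3 - <<'E'
from h import *
imaging.get_image('side');st()
E
```

```text
clock: 17.45
tool_pos: [534.1, 88.9, 37.6]
tool_rot: [1.0, 0.0, -0.001, -0.0]
wrist_force: [-5.2, -0.6, 2.5]
width: 0.221
t 17.50 pos [534.1  88.9  37.6] xang 0.04 tilt [-0.002  0.    -1.   ] F [-5.82  0.22  1.92] T [-0.063  0.783  0.03 ] w 0.221 j6 1.63
```

```bash
python3 -m creep '[[[0,0,0,0],[0,0,0,0],[0,0,0,0],[0,0,0,0],[0,0,0,0]]]'; python3 - <<'E'
from h import *
for i in range(3):
    imaging.get_image('side');st()
E
```

```text
clock: 18.12
tool_pos: [534.1, 88.8, 37.6]
tool_rot: [1.0, 0.0, -0.001, -0.0]
wrist_force: [-6.1, 0.1, 1.8]
width: 0.221
t 18.18 pos [534.1  88.8  37.6] xang 0.04 tilt [-0.002  0.    -1.   ] F [-5.8   0.38  1.08] T [-0.048  0.751  0.038] w 0.221 j6 1.63
t 18.23 pos [534.1  88.9  37.6] xang 0.04 tilt [-0.002  0.    -1.   ] F [-5.17 -0.39  2.08] T [0.013 0.743 0.025] w 0.218 j6 1.63
t 18.27 pos [534.1  88.8  37.6] xang 0.04 tilt [-0.002  0.    -1.   ] F [-5.4   0.28  1.9 ] T [0.027 0.761 0.022] w 0.222 j6 1.63
```

```bash
python3 -m creep '[[[0,0,-0.2,0],[0,0,-0.4,0],[0,0,-0.5,0],[0,0,-0.5,0],[0,0,-0.5,0]]]'; python3 - <<'E'
from h import *
for i in range(4):
    imaging.get_image('side');st()
E
```

```text
clock: 18.9
tool_pos: [534.2, 88.8, 37.8]
tool_rot: [1.0, 0.0, -0.001, -0.0]
wrist_force: [-4.9, -0.6, 0.1]
width: 0.223
t 18.95 pos [534.2  88.9  37.8] xang 0.04 tilt [-0.002  0.    -1.   ] F [-4.84  0.74  0.81] T [-0.011  0.939 -0.008] w 0.224 j6 1.63
t 19.00 pos [534.2  88.9  37.8] xang 0.04 tilt [-0.002  0.    -1.   ] F [-5.57  0.07  0.85] T [-0.007  0.886  0.039] w 0.225 j6 1.63
t 19.05 pos [534.2  88.8  37.8] xang 0.04 tilt [-0.002  0.    -1.   ] F [-5.68  0.47  0.39] T [ 0.011  0.872 -0.054] w 0.222 j6 1.63
t 19.10 pos [534.2  88.8  37.8] xang 0.04 tilt [-0.002  0.    -1.   ] F [-4.65  0.76  0.85] T [ 0.036  0.853 -0.001] w 0.221 j6 1.63
```

```bash
python3 -m creep '[[[0,0,-0.2,0],[0,0,-0.2,0],[0,0,-0.2,0],[0,0,-0.2,0],[0,0,-0.2,0]]]'; python3 -m creep '[[[-0.5,0,0,0],[-1.5,0,0,0],[-4,0,0,0],[-9,0,0,0],[-15,0,0,0]]]'; python3 - <<'E'
from h import *
st();cv2.imwrite('pics/w15.png',imaging.get_image('wrist'))
im=imaging.get_image('side');cv2.imwrite('pics/s15.png',cv2.resize(im[250:290,195:250],None,fx=12,fy=12,interpolation=cv2.INTER_CUBIC))
E
```

```text
clock: 19.73
tool_pos: [534.3, 88.9, 37.9]
tool_rot: [1.0, 0.0, -0.001, -0.0]
wrist_force: [-4.4, 0.4, -0.4]
width: 0.226
clock: 20.35
tool_pos: [520.3, 88.7, 38.9]
tool_rot: [1.0, 0.0, 0.001, -0.0]
wrist_force: [-0.0, 0.8, -1.7]
width: 0.219
t 20.35 pos [520.3  88.7  38.9] xang 0.03 tilt [ 0.002  0.    -1.   ] F [-0.05  0.84 -1.75] T [ 0.001  0.012 -0.011] w 0.219 j6 1.63
```

View pics/s15.png

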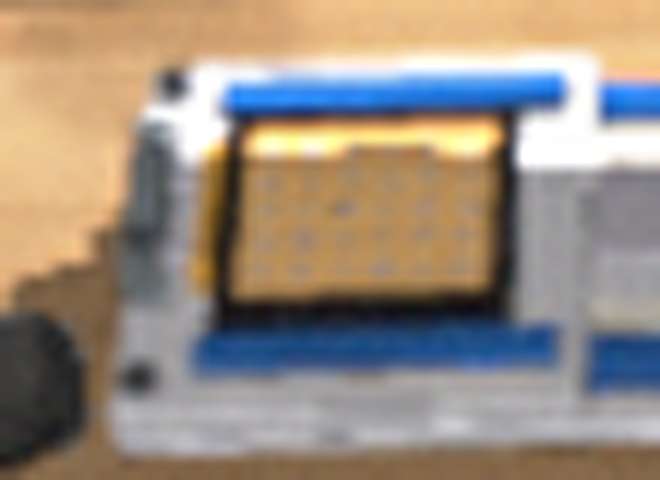

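View pics/w15.png

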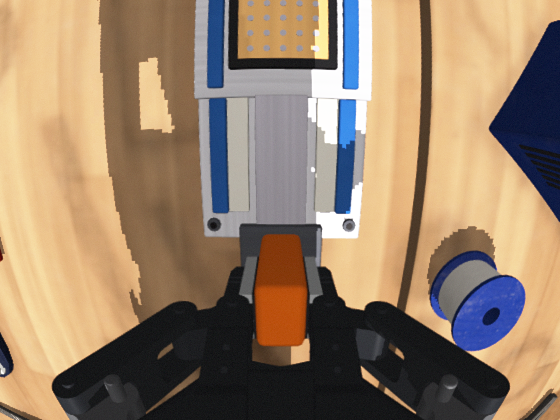

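```bash
python3 -m creep '[[[-10,0,-8,0],[-30,0,-14,0],[-60,0,-14,0],[-90,0,-14,0],[-120,0,-14,0]]]'; python3 -m creep '[[[0,0,0,0],[0,0,6,0],[0,0,15,0],[0,0,22,0],[0,0,26,0]]]';python3 - <<'E'
from h import *
st();cv2.imwrite('pics/w16.png',imaging.get_image('wrist'));st()
E
```

```text
clock: 21.08
tool_pos: [398.9, 88.7, 53.0]
tool_rot: [1.0, 0.0, 0.001, -0.0]
wrist_force: [-0.6, 0.0, -0.8]
width: 0.221
clock: 21.7
tool_pos: [399.7, 88.7, 25.4]
tool_rot: [1.0, 0.0, -0.001, 0.0]
wrist_force: [0.5, 0.1, -1.3]
width: 0.221
t 21.70 pos [399.7  88.7  25.4] xang 0.03 tilt [-0.002 -0.    -1.   ] F [ 0.51  0.13 -1.26] T [ 0.019 -0.005 -0.023] w 0.221 j6 1.65
t 21.75 pos [399.4  88.6  25.1] xang 0.03 tilt [-0.002 -0.    -1.   ] F [ 0.21  0.24 -1.89] T [-0.026  0.059  0.001] w 0.221 j6 1.65
```

View pics/w16.png

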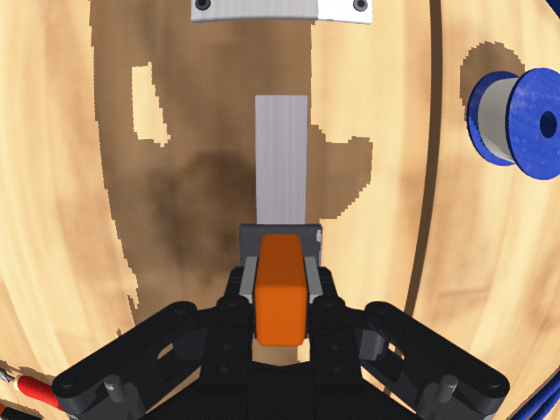

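```bash
python3 -m creep '[[[0,0,1.5,0],[0,0,2.5,0],[0,0,3.2,0],[0,0,3.7,0],[0,0,3.7,0]]]'; python3 - <<'E'
from h import *
imaging.get_image('side');st()
E
```

```text
clock: 22.38
tool_pos: [400.0, 88.7, 22.8]
tool_rot: [1.0, 0.0, 0.0, -0.0]
wrist_force: [0.4, 0.6, -1.5]
width: 0.22
t 22.43 pos [400.1  88.7  22.8] xang 0.03 tilt [ 0.  0. -1.] F [-0.4  -0.25 -0.76] T [0.016 0.031 0.007] w 0.226 j6 1.65
```

```bash
python3 -m creep '[[[0,0,0.5,0],[0,0,0.9,0],[0,0,1.3,0],[0,0,1.6,0],[0,0,1.6,0]]]'; python3 - <<'E'
from h import *
imaging.get_image('side');st()
E
```

```text
clock: 23.05
tool_pos: [400.0, 88.7, 21.1]
tool_rot: [1.0, 0.0, -0.0, -0.0]
wrist_force: [-0.6, 0.2, -1.4]
width: 0.223
t 23.10 pos [400.   88.7  21.1] xang 0.04 tilt [ 0.  0. -1.] F [ 0.81  0.01 -1.39] T [-0.058  0.005 -0.019] w 0.218 j6 1.65
```

```bash
python3 -m creep '[[[0,0,0.3,0],[0,0,0.6,0],[0,0,0.8,0],[0,0,0.8,0],[0,0,0.8,0]]]'; python3 - <<'E'
from h import *
imaging.get_image('side');st()
E
```

```text
clock: 23.72
tool_pos: [400.0, 88.7, 20.6]
tool_rot: [1.0, 0.0, 0.0, -0.0]
wrist_force: [-2.4, -0.3, 4.3]
width: 0.219
t 23.77 pos [400.   88.7  20.6] xang 0.04 tilt [ 0.  0. -1.] F [-3.33 -1.4   3.95] T [-0.005  0.285 -0.018] w 0.221 j6 1.65
```

```bash
python3 -m creep '[[[0,0,-0.3,0],[0,0,-0.3,0],[0,0,-0.3,0],[0,0,-0.3,0],[0,0,-0.3,0]]]' 0.2 20; python3 - <<'E'
from h import *
st();cv2.imwrite('pics/w17.png',imaging.get_image('wrist'));st()
E
```

```text
clock: 24.4
tool_pos: [400.0, 88.7, 20.6]
tool_rot: [1.0, 0.0, -0.0, -0.0]
wrist_force: [-0.4, 0.5, -0.1]
width: 0.405
t 24.40 pos [400.   88.7  20.6] xang 0.04 tilt [-0.  0. -1.] F [-0.36  0.45 -0.05] T [-0.005  0.071  0.076] w 0.405 j6 1.65
t 24.45 pos [400.   88.7  20.6] xang 0.04 tilt [ 0.  0. -1.] F [-0.33  0.07  0.35] T [-0.004  0.004 -0.018] w 0.397 j6 1.65
```

View pics/w17.png

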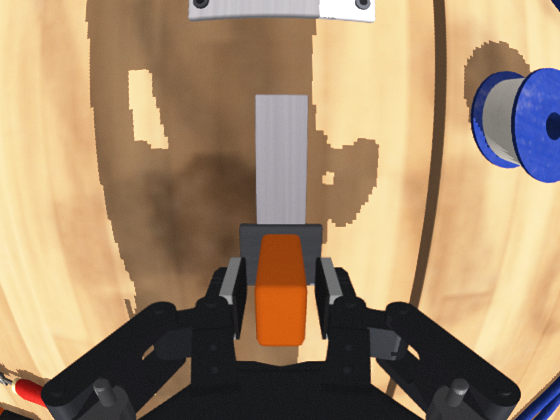

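Released and free of the fingers on both sides. I'll raise the gripper straight up.

```bash
python3 -m creep '[[[0,0,-10,0],[0,0,-30,0],[0,0,-60,0],[0,0,-100,0],[0,0,-140,0]]]'; python3 -m creep '[[[-20,0,-20,0],[-50,0,-40,0],[-80,0,-40,0],[-80,0,-40,0],[-80,0,-40,0]]]'; python3 - <<'E'
from h import *
st()
w=imaging.get_image('wrist');cv2.imwrite('pics/w18.png',w)
im=imaging.get_image('side');cv2.imwrite('pics/s18.png',cv2.resize(im[160:310,190:390],None,fx=4,fy=4)[:600])
E
```

```text
clock: 25.08
tool_pos: [399.9, 88.7, 162.5]
tool_rot: [1.0, 0.0, 0.0, -0.0]
wrist_force: [-0.3, -0.0, -0.7]
width: 0.402
clock: 25.7
tool_pos: [320.4, 88.7, 201.0]
tool_rot: [1.0, 0.0, 0.001, -0.0]
wrist_force: [0.1, -0.8, -0.4]
width: 0.401
t 25.70 pos [320.4  88.7 201. ] xang 0.04 tilt [ 0.001  0.    -1.   ] F [ 0.14 -0.82 -0.41] T [-0.025 -0.011  0.017] w 0.401 j6 1.67
```

View pics/s18.png

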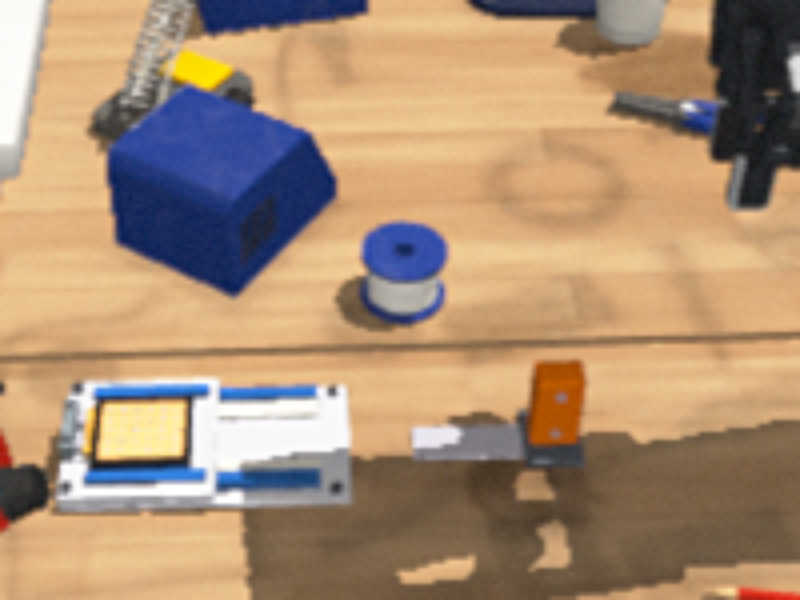

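View pics/w18.png

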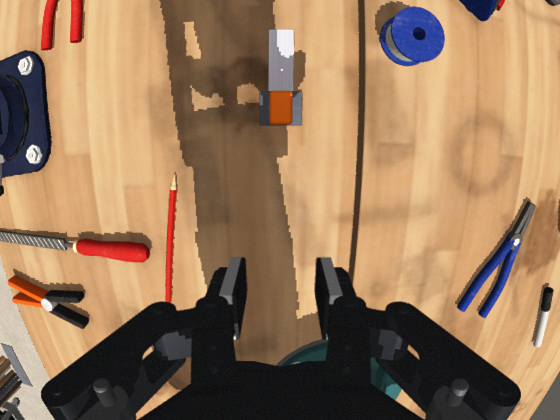

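```bash
python3 - <<'E'
from bench import ctrl
print(ctrl.job_done())
E
```

```text
the job is handed in; nothing more can be done
None
```

The job is done and handed in at about 26 s of the 72 s allowed. The carrier lies solder side up in the far nest, against the brass pad. The lifter stands upright on the bench, about 40 mm clear of the jig.

- **Levering:** I slid the blade about 20 mm under the carrier and raised it in an arc over the step. It toppled into the far nest, and wrist force readings stayed under about 2.5 N throughout.
- **Pressing:** The push along the jig read 4.4 to 6.1 N, averaging just over 5 N, for over 2 s. At first the blade also pressed down on the carrier with about 3 N, so I raised the tool slightly, which reduced it. The pad force itself isn't measured, so it may have been a little below these readings because of friction under the carrier.
- **Setting down:** The highest load was about 5 to 6 N on the bench, with about 3 N sideways, and it eased on release. The lifter touched down about 1 mm lower than expected, so it had probably shifted slightly in the grip.
- **Last checks:** The final side view shows the carrier at the pad, with no visible gap, and the lifter upright. The spool is where it was. I didn't approach the pliers or the parts bin and didn't measure them again.

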